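Fish the fallen burner cap out from under the dish drainer's wires

TASK

The hob's dark round burner cap has slid under the wire rack of the white dish drainer, right against the lane's end. Take the bent rod from its stand, reach in under the wires, press its rubber tip on the cap and drag it fully out onto the open front of the drip tray, pressing no harder than the weight of about a kilogram; then hang the rod back in its stand. Leave everything else where it is and keep the gripper off the drainer and the cap.

Things in the scene. Friction and masses are not known exactly. Their poses are not given: they have to be found in the camera images.
- drainer: White dish drainer, fixed, 286 x 266 mm. Origin on the worktop below the middle of its rack's front wire; x points into the gap, away from the robot, z up. Rack: six 5 mm wires along y at x = 0, 30 .. 150 mm, undersides 57 mm above the worktop. Two blocks of plate prongs, x = 25 to 155, |y| = 75 to 111 mm, rise to 105 mm. The rod may bear on it with less than 12 N.
- apron (a point): Middle of the tray's flat front apron, 7 mm above the worktop, 60 mm in front of the front wire (frame as the drainer's). Lip round the apron: inner face 107 mm in front of the wire, top 18 mm above the worktop. From apron to cap runs a lane 64 mm wide between low ribs; its slippery floor climbs unevenly over a low sill near the front wire, then falls to the lower back.
- burner_cap: Hob burner cap, dark steel disc, 50 mm across, 10 mm thick, flat top, about 0.2 kg (varies), lying on the lane's floor about 95 mm behind the front wire, close against a wall: no room to hook behind it. Origin at the centre of its underside, z up. It slides only if pressed firmly enough by the rubber tip, about 4 to 8 N; the rod may press on it with less than 12 N.
- rod: Bent rod, 0.19 kg. Origin: centre of the underside of its round steel collar (44 mm wide, 6 mm thick); z up along the handle, x the way its foot points. Red handle 22 x 22 mm from z = 6 to 62 mm, black 18 mm cap to z = 66 mm; grip from above. An 8 mm shank goes down to z = -157 mm, where an 8 mm foot runs 120 mm forward along x and ends in a rubber ball at z = -175 mm.
- hook_tip (a point): Lowest point of the black rubber ball (14 mm across, grippy) at the foot's end, unloaded at (120, 0, -175) mm in the rod's frame, axes as the foot's; the top of the foot is 22 mm above it. The foot gives a little at the knee: the tip bends up about a quarter of a millimetre per newton, before what the grip adds.
- rod_stand: Dark steel stand, fixed. Origin on the worktop below the rod's place; x away from the robot. Base 130 x 110 x 8 mm. Two posts (x = 30, y = +-42 mm) carry a plate, 8 mm thick, top 200 mm above the worktop, with a 16 mm wide slot along x, closed at x = 13 mm, open to -x with flared ends reaching x = -54 mm.
- seat (a point): Top of the stand's plate at the rod's place (frame as the stand's). The rod hangs with its origin here: collar on the plate, shank in the slot, foot between the posts along x. To take it, lift it 10 mm or more and draw it out along -x; only after 130 mm is the foot's tip clear of the stand, to be moved sideways. Hang it back the same way.
- mug_tea: Green and white mug, 78 x 109 x 101 mm, bystander. Origin at the centre of its underside.
- spice_jar_a: Small glass spice jar with green lid, 46 x 46 x 106 mm, bystander. Origin at the centre of its underside.
- kitchen_timer: Round red and white kitchen timer, 62 x 62 x 43 mm, bystander. Origin at the centre of its underside.
Things that resemble listed ones, but are neither listed nor needed, are in the scene too. Several things have the shape of the burner_cap; the one meant has the colours described above.

How it is judged:
By the outcome, as a careful person would: the job done as asked, in the order asked, and still so for the second after the job is handed in, with the robot touching nothing.
It also fails if it takes over 72 s, if anything falls off the work surface, if the arm or the gripper's body presses on something with over 40 N, if the wrist force passes 120 N, or if a joint passes its speed limit or range.

ROBOT

A 6-joint arm with a two-finger parallel gripper is mounted at the origin on a cart in front of the work surface, level with it; the furniture and walls round the work are solid. World frame = base frame: x ahead of the robot, y to its left, z up, the work surface at z = 0. Lengths are in m, angles in degrees, forces in N, time in s.
With the tool pointing down it reaches from about 0.4 to 0.825 m from the base axis. Payload 7 kg.
Tool frame: the origin (TCP) lies at the very end of the fingers, on their centre line; the grasp point (between the pads) lies 19 mm behind it (ctrl.grip_point_offset is the distance from the TCP to the grasp point, in m); x points along the fingers, z is the direction in which the jaws open and shut, and the axes are right-handed (so a half turn about x gives the same grasp; the last joint's range is limited). The gripper opens to 88 mm and grips with 3 to 60 N. Pads are 19 mm wide; open, the fingers measure 130 mm over their backs; the gripper's body (78 mm by 193 mm) begins 47 mm behind the grasp point.
Start: joints at [93.57, 20.546, 0.682, 0, -70.136, -16.507], TCP at [0.151, 0.658, 0.227] pointing down, gripper open.
Joint ranges: [-176.03, 176.03], [-82.01, 121.73], [-58.28, 71.71], [-173.87, 95.51], [-174.79, -0.11], [-173.66, 173.66]. Speed limits (degrees/s): [136.94, 136.94, 172.46, 180, 180, 180].

INTERFACE

Orientations are given as [roll, pitch, yaw] about the fixed x, y, z axes, in that order (R = Rz(yaw) Ry(pitch) Rx(roll)).
In Python, from plant import get_obs, snapshot, calibration, close_job, ctrl gives the robot as it stands.
- The arm moves only by the tool move_arm, never from a script. Its argument "commands" is a list that holds one entry, the list of rows, each a list of 4 numbers: the shift along the tool's x, y, z in cm, then the turn about the tool's x in rad. In form: [[[dx, dy, dz, spin], ...]]. A call has 1 to 8 rows; each row shifts and turns the commanded pose from where the row before left it, along the tool's axes as they then stand; what a row does not reach is not made up. A row lasts 1/10 s, in which the tool goes at most 50 mm and 8.59 degrees, less where a joint would pass 70% of its speed; a pose out of reach is approached as far as the arm can. A call with a gripper value outside its range is refused whole. "jaw" is the finger opening in cm, from 0 to 8.76, set as the call begins (left out, the last holds). The fingers move at their own pace and stop on an object; the grip force is fixed at half the most. Time passes only in rows, so rows that do not move let the fingers close. It gives the time, the measured TCP pose, the force and the opening at its end, in the units of the state.
- get_obs(): the state, without advancing time (a new reading comes with each control period).
- snapshot(name): name is "scene" or "top" or "wrist"; returns (picture, depth): 480x640x3 uint8, red, green, blue; 480x640 float32, m along the optical axis (not along the pixel's ray), 0 where there is no reading.
- calibration(name): a dict with "mtx" (3x3 intrinsics, pixels), "T" (4x4, takes a point from camera to world coordinates); the wrist camera has in their place "tool_from_camera" (4x4, takes a point from camera to tool coordinates, whose origin is the TCP and whose axes are the tool frame's). Camera axes: x right, y up, looking along -z (the intrinsics and any distortion apply to the point x, -y, -z); pixel columns grow to the right and rows downward; lengths in m; the calibration is good to about 2 mm. A picture is of the moment at which its call begins: read the wrist's pose just before it. calibration takes no time and is no camera call.
- close_job(): hands the job in, once; it reports no verdict.
The state is a dict: "clock": time; "joint_pos": joint angles; "qvel": joint speeds; "tau": joint torques, N m; "tool_pos": TCP position; "orientation": TCP orientation; "force": force on the tool from outside, world axes, zero at the start; "moment": the same for the moment, N m; "opening": finger opening in m.
Only numpy, scipy, OpenCV 4.12 (cv2) and the standard library are available. Lean on these libraries where they do the work, as an engineer would, in place of code of your own. Each camera call takes 0.05 s, during which the arm holds its last target. There are 200 camera calls.

## Working session

There is one attempt and no reset: what is moved stays moved. The work goes in short steps, Python scripts to look and compute and a tool call to move; the robot and the scene stay as the last step left them, time stands still between calls to the robot, and variables do not carry over. Pictures are saved under pics/ and viewed, about 8 in all and at most 12, crops included, and the job is handed in when it is done.

Besides the shell and the picture viewer there is one more tool, called in YAML: its name, and indented under it one key for each argument. move_arm: Moves the arm, as the interface text tells. Its arguments: {"type":"object","properties":{"commands":{"type":"array"},"jaw":{"type":"number"}},"required":["commands"]}

```bash
ls; mkdir -p pics
cat > h.py <<'E'
import numpy as np, cv2
from plant import get_obs, snapshot, calibration, close_job, ctrl
from scipy.spatial.transform import Rotation as R
def pose():
    o=get_obs(); T=np.eye(4); T[:3,:3]=R.from_euler('xyz',o['orientation'],degrees=True).as_matrix(); T[:3,3]=o['tool_pos']; return T,o
def look(name):
    T,o=pose(); p,d=snapshot(name); c=calibration(name)
    M=c['T'] if 'T' in c else T@c['tool_from_camera']
    return p,d,np.array(c['mtx']),np.array(M),c
def cloud(d,K,M):
    v,u=np.mgrid[:480,:640]
    P=np.stack([(u-K[0,2])/K[0,0]*d,-(v-K[1,2])/K[1,1]*d,-d],-1)
    W=P@M[:3,:3].T+M[:3,3]; W[d==0]=np.nan; return W
E
python3 - <<'E'
from h import *
for n in ['scene','top']:
    p,d,K,M,c=look(n); cv2.imwrite(f'pics/{n}0.png',p[:,:,::-1]); np.savez(f'{n}0.npz',p=p,d=d,K=K,M=M)
    print(n,{k:v for k,v in c.items() if k not in('T',)}, M.round(3).tolist())
print(get_obs())
E
```

```text
pics
scene {'mtx': array([[539.52506484,   0.        , 328.0331046 ],
       [  0.        , 539.52506484, 230.18160809],
       [  0.        ,   0.        ,   1.        ]])} [[0.556, 0.62, -0.554, -0.085], [-0.831, 0.4, -0.386, -0.423], [-0.018, 0.676, 0.737, 1.058], [0.0, 0.0, 0.0, 1.0]]
top {'mtx': array([[597.99133578,   0.        , 321.23919472],
       [  0.        , 597.99133578, 244.75495525],
       [  0.        ,   0.        ,   1.        ]])} [[0.026, 0.981, -0.192, 0.362], [-1.0, 0.025, -0.005, 0.064], [-0.0, 0.192, 0.981, 1.426], [0.0, 0.0, 0.0, 1.0]]
{'clock': 0.1, 'joint_pos': array([ 9.35695945e+01,  2.05864837e+01,  6.38894315e-01, -1.89885984e-02,
       -7.01358972e+01, -1.65061730e+01]), 'qvel': array([-0.02512314, -0.13943345,  0.16245747,  0.06737211,  0.0731657 ,
        0.05723319]), 'tau': array([-1.35780218e-03, -5.84165025e+01,  2.93749130e+01,  7.01555684e+00,
        1.01764721e-02, -4.92874153e-05]), 'tool_pos': array([0.15104312, 0.65742846, 0.22572103]), 'orientation': array([  4.43820456,  89.91462561, -98.50483908]), 'force': array([ 1.00391552, -0.34155333, -1.02754136]), 'moment': array([-0.01039032, -0.04406509, -0.03400959]), 'opening': 0.08792199370205785}
```

View pics/top0.png

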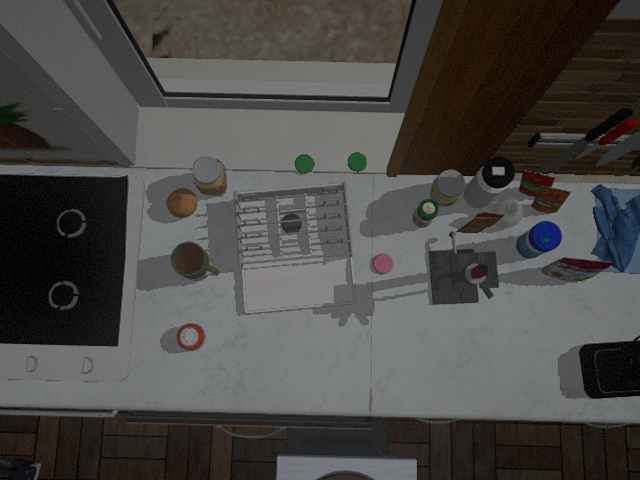

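View pics/scene0.png

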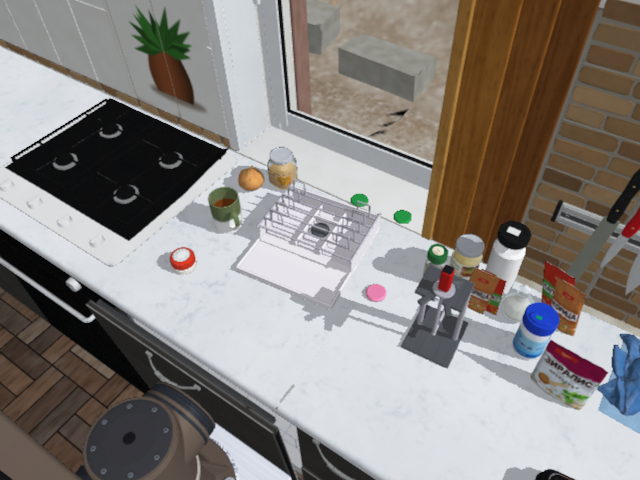

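Top view: the drainer is at about (295,250), with the dark cap at (291,223) under the wires. The stand is at (465,275), with the red rod handle at (477,271). The mug (190,260), timer (190,337) and green-lidded jar (427,210) are bystanders. The arm is off to the lower left.

Run:
```python
from h import *
for n in ['top','scene']:
    z=np.load(n+'0.npz'); W=cloud(z['d'],z['K'],z['M']); p=z['p'].astype(int)
    X,Y,Z=W[...,0],W[...,1],W[...,2]
    print(n,'table z',np.nanmedian(Z[(abs(X-.5)<.03)&(abs(Y+.05)<.03)]))
    st=(X>.4)&(X<.85)&(Y<-.1)&(Y>-.42)
    for a,b in [(.19,.204),(.203,.212),(.258,.275)]:
        m=st&(Z>a)&(Z<b); q=W[m]; 
        if len(q): print(a,b,len(q),np.median(q,0).round(4),q.min(0).round(4),q.max(0).round(4))
    m=st&(Z>.192)&(Z<.203)
    r=cv2.minAreaRect(W[m][:,:2].astype(np.float32)*1000); print('plate rect',r)
    m=st&(Z>.004)&(Z<.012)&(Y>-.36)&(p.sum(-1)<240); r=cv2.minAreaRect(W[m][:,:2].astype(np.float32)*1000); print('base rect',r,m.sum())
    dr=(X>.35)&(X<.85)&(Y<.26)&(Y>-.03)
    dark=dr&(p.sum(-1)<200)&(Z<.05)&(Z>.005)
    q=W[dark]; print('dark',len(q),np.median(q,0).round(4))
    m=dr&(Z>.006)&(Z<.12)&(X>.45); c=cv2.connectedComponentsWithStats(m.astype(np.uint8))
    i=1+np.argmax(c[2][1:,4]); q=W[c[1]==i]; print('drainer rect',cv2.minAreaRect(q[:,:2].astype(np.float32)*1000),c[2][i])
    red=st&(p[...,0]>100)&(p[...,1]<60)&(p[...,2]<60)&(Z>.2); q=W[red]; print('red',len(q),np.median(q,0) if len(q) else 0)
z=np.load('top0.npz');p=z['p'];
a=cv2.resize(p[170:320,225:365],None,fx=4,fy=4,interpolation=2);b=cv2.resize(p[235:315,420:505],None,fx=2.8,fy=2.8,interpolation=2)
o=np.zeros((600,800,3),np.uint8);o[:600,:560]=a;o[:b.shape[0],562:562+b.shape[1]]=b[:,:238]
cv2.imwrite('pics/crop1.png',np.clip(o[:,:,::-1]*1.6,0,255))
```

```text
top table z -0.0003345562550609582
0.19 0.204 2364 [ 0.5845 -0.2726  0.198 ] [ 0.4968 -0.3828  0.19  ] [ 0.8383 -0.1004  0.2039]
0.203 0.212 456 [ 0.576  -0.2396  0.2056] [ 0.5019 -0.3665  0.203 ] [ 0.8387 -0.1009  0.212 ]
0.258 0.275 743 [ 0.8251 -0.2814  0.2672] [ 0.5393 -0.4196  0.258 ] [ 0.8398 -0.1005  0.275 ]
plate rect ((665.825927734375, -249.28933715820312), (335.5238037109375, 282.9326477050781), 2.7308359146118164)
base rect ((678.7681884765625, -240.20346069335938), (351.78497314453125, 191.44883728027344), 15.758176803588867) 1231
dark 709 [0.7625 0.1269 0.0134]
drainer rect ((634.247802734375, 134.60350036621094), (304.30596923828125, 270.1772766113281), 6.303945064544678) [ 239  181  118  133 9493]
red 0 0
scene table z 0.0011826070943223854
0.19 0.204 2531 [ 0.7462 -0.2803  0.1993] [ 0.4961 -0.4197  0.19  ] [ 0.8442 -0.1016  0.204 ]
0.203 0.212 771 [ 0.8232 -0.26    0.2066] [ 0.501  -0.4199  0.203 ] [ 0.8415 -0.1004  0.212 ]
0.258 0.275 1170 [ 0.8256 -0.2707  0.2671] [ 0.5376 -0.4198  0.258 ] [ 0.8453 -0.1004  0.275 ]
plate rect ((669.4285888671875, -266.6593017578125), (343.5751953125, 318.4986877441406), 2.1547653675079346)
base rect ((669.7366333007812, -245.09793090820312), (326.2073974609375, 234.36328125), 3.17460298538208) 623
dark 43 [0.682  0.1406 0.0158]
drainer rect ((665.3023681640625, 135.18507385253906), (367.9722900390625, 269.0154724121094), 6.570014953613281) [ 237  179  146  131 9492]
red 218 [ 0.54011562 -0.25292676  0.24132503][ WARN:0@0.330] global loadsave.cpp:1063 imwrite_ Unsupported depth image for selected encoder is fallbacked to CV_8U.
```

View pics/crop1.png

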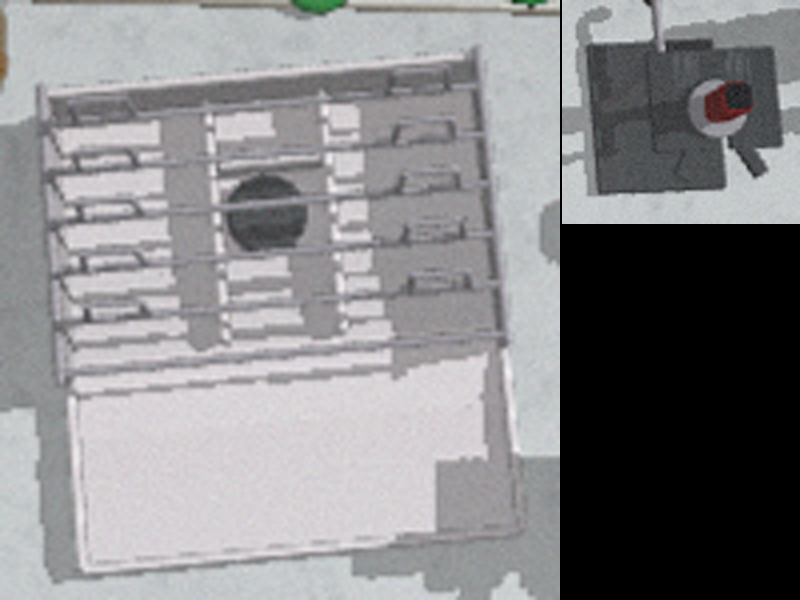

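The crop shows the front wire from (75,375) to (505,340), the cap at (267,212) in the lane between ribs at x≈215 and 330, and the bare apron in front. In the right-hand inset the collar is at (717,107), the handle leans away from the camera, and the slot opens toward the robot.

```bash
cat >> h.py <<'E'
def wires(W,x0=.64,y0=.13):
    X,Y,Z=W[...,0],W[...,1],W[...,2]
    m=(Z>.054)&(Z<.068)&(abs(X-x0-.05)<.2)&(abs(Y-y0)<.13); q=W[m][:,:2]
    best=None
    for yaw in np.radians(np.arange(-5,15,.25)):
        s=q@[np.cos(yaw),np.sin(yaw)]
        f=abs(np.exp(2j*np.pi*s/.03).mean())
        if best is None or f>best[0]: best=(f,np.degrees(yaw),np.angle(np.exp(2j*np.pi*s/.03).mean())/2/np.pi*.03,s)
    f,yaw,ph,s=best; h,e=np.histogram(s-ph,bins=np.arange(.435,.915,.03))
    return f,yaw,ph,list(zip((e[:-1]+.015+ph).round(4),h)),m.sum()
E
python3 - <<'E'
from h import *
for n in ['top','scene']:
    z=np.load(n+'0.npz'); W=cloud(z['d'],z['K'],z['M']); p=z['p'].astype(int); X,Y,Z=W[...,0],W[...,1],W[...,2]
    print(n,wires(W))
    st=(X>.38)&(X<.64)&(Y<-.15)&(Y>-.36)
    for a,b in [(.192,.2035),(.261,.272)]:
        m=st&(Z>a)&(Z<b);q=W[m];print(a,len(q),q.mean(0).round(4),cv2.minAreaRect(q[:,:2].astype(np.float32)*1000))
    m=(st&(Z>.004)&(Z<.013)&(p.sum(-1)<250)).astype(np.uint8);c=cv2.connectedComponentsWithStats(m);i=1+np.argmax(c[2][1:,4]);q=W[c[1]==i]
    print('base',len(q),cv2.minAreaRect(q[:,:2].astype(np.float32)*1000))
    dark=(abs(X-.7)<.06)&(abs(Y-.13)<.06)&(p.sum(-1)<(200 if n=='top' else 300))&(Z<.04)&(Z>.004)
    q=W[dark];print('cap',len(q),q.mean(0).round(4),np.ptp(q,0).round(3))
    # tray side edges: lip z .012-.024 in front of wire
    m=(X>.5)&(X<.62)&(Z>.012)&(Z<.024)&(abs(Y-.13)<.18);q=W[m];yw=np.radians(6.4)
    s=q@[np.cos(yw),np.sin(yw),0];t=q@[-np.sin(yw),np.cos(yw),0];print('lip s',np.percentile(s,[1,5,50,95]).round(4),'t',np.percentile(t,[1,5,20,80,95,99]).round(4))
E
```

```text
top (np.float64(0.6513110897504109), np.float64(6.75), np.float64(0.007063779016737677), [(np.float64(0.4571), np.int64(0)), (np.float64(0.4871), np.int64(0)), (np.float64(0.5171), np.int64(0)), (np.float64(0.5471), np.int64(0)), (np.float64(0.5771), np.int64(0)), (np.float64(0.6071), np.int64(259)), (np.float64(0.6371), np.int64(257)), (np.float64(0.6671), np.int64(254)), (np.float64(0.6971), np.int64(240)), (np.float64(0.7271), np.int64(239)), (np.float64(0.7571), np.int64(238)), (np.float64(0.7871), np.int64(237)), (np.float64(0.8171), np.int64(0)), (np.float64(0.8471), np.int64(0)), (np.float64(0.8771), np.int64(0)), (np.float64(0.9071), np.int64(0))], np.int64(1724))
0.192 1352 [ 0.5547 -0.2459  0.1993] ((546.9027099609375, -248.5789794921875), (97.07979583740234, 97.62799072265625), 3.8171541690826416)
0.261 80 [ 0.5491 -0.2477  0.2654] ((548.2012329101562, -247.3579559326172), (17.76093292236328, 19.035629272460938), 0.7305629253387451)
base 1121 ((571.9644165039062, -245.23382568359375), (129.809326171875, 108.43244171142578), 4.260907173156738)
cap 275 [0.6912 0.1459 0.0144]
[... 615 characters left out ...]
), np.int64(210)), (np.float64(0.8165), np.int64(0)), (np.float64(0.8465), np.int64(0)), (np.float64(0.8765), np.int64(0)), (np.float64(0.9065), np.int64(0))], np.int64(1432))
0.192 1176 [ 0.5493 -0.2532  0.2007] ((547.6389770507812, -250.92510986328125), (99.28819274902344, 96.74654388427734), 4.574087619781494)
0.261 96 [ 0.5479 -0.2516  0.2657] ((548.4776611328125, -251.22483825683594), (19.19440269470215, 20.278518676757812), 14.8987398147583)
base 288 ((604.5213012695312, -263.2761535644531), (61.9203987121582, 34.861995697021484), 9.075488090515137)
cap 145 [0.687  0.142  0.0159] [0.046 0.048 0.012]
lip s [0.4983 0.5184 0.6048 0.629 ] t [-0.0739 -0.0723 -0.0419  0.1568  0.1877  0.1915]
```

Estimates so far, with the frames in world coordinates:

| Item | Position (m) | Yaw | Check |
|---|---|---|---|
| Drainer origin | (0.596, 0.130) | ~6.75° | lip at -107 mm matches |
| Cap | 95 mm behind the front wire | – | matches the given position |
| Rod and stand | (0.548, -0.249) | ~4.3° | handle top at z≈0.266 matches |

Next I'll move to a close look above the drainer, turning the wrist on the way.

```bash
cat >> h.py <<'E'
def ang(): # heading of jaw axis
    T,o=pose(); z=T[:3,2]; return np.degrees(np.arctan2(z[1],z[0]))
def plan(tgt,a=None,n=8,T=None):
    T0,o=pose(); T=T0 if T is None else T; tgt=np.array(tgt); a0=np.degrees(np.arctan2(T[1,2],T[0,2])); a=a0 if a is None else a
    da=(a-a0+180)%360-180; step=(tgt-T[:3,3])/n; rows=[]
    Rr=T[:3,:3].copy()
    for i in range(n):
        d=Rr.T@step*100; s=-np.radians(da)/n
        rows.append([*d.round(2),round(s,3)]); Rr=Rr@R.from_euler('x',s).as_matrix()
    Tn=np.eye(4);Tn[:3,:3]=Rr;Tn[:3,3]=tgt
    print(rows); return Tn
def st():
    T,o=pose(); print('t',round(o['clock'],2),'pos',o['tool_pos'].round(4),'a',round(ang(),2),'xax',T[:3,0].round(4),'F',o['force'].round(2),'M',o['moment'].round(2),'open',round(o['opening'],4),'j',o['joint_pos'].round(1))
E
python3 - <<'E'
from h import *
st(); T=plan([.36,.41,.33],-140,8); T=plan([.55,.15,.36],-173.5,8,T)
print(calibration('wrist'))
E
```

```text
t 0.1 pos [0.151  0.6574 0.2257] a -102.94 xax [-2.0e-04 -1.5e-03 -1.0e+00] F [ 1.   -0.34 -1.03] M [-0.01 -0.04 -0.03] open 0.0879 j [ 93.6  20.6   0.6  -0.  -70.1 -16.5]
[[np.float64(-1.3), np.float64(3.24), np.float64(2.43), np.float64(0.081)], [np.float64(-1.3), np.float64(3.42), np.float64(2.16), np.float64(0.081)], [np.float64(-1.3), np.float64(3.59), np.float64(1.88), np.float64(0.081)], [np.float64(-1.3), np.float64(3.73), np.float64(1.58), np.float64(0.081)], [np.float64(-1.3), np.float64(3.84), np.float64(1.28), np.float64(0.081)], [np.float64(-1.3), np.float64(3.93), np.float64(0.96), np.float64(0.081)], [np.float64(-1.3), np.float64(4.0), np.float64(0.64), np.float64(0.081)], [np.float64(-1.3), np.float64(4.04), np.float64(0.32), np.float64(0.081)]]
[[np.float64(-0.37), np.float64(4.02), np.float64(0.27), np.float64(0.073)], [np.float64(-0.37), np.float64(4.03), np.float64(-0.02), np.float64(0.073)], [np.float64(-0.37), np.float64(4.01), np.float64(-0.32), np.float64(0.073)], [np.float64(-0.37), np.float64(3.98), np.float64(-0.61), np.float64(0.073)], [np.float64(-0.37), np.float64(3.92), np.float64(-0.9), np.float64(0.073)], [np.float64(-0.37), np.float64(3.85), np.float64(-1.18), np.float64(0.073)], [np.float64(-0.37), np.float64(3.75), np.float64(-1.46), np.float64(0.073)], [np.float64(-0.37), np.float64(3.63), np.float64(-1.73), np.float64(0.073)]]
{'mtx': array([[408.99400226,   0.        , 324.68766927],
       [  0.        , 408.99400226, 241.94591814],
       [  0.        ,   0.        ,   1.        ]]), 'tool_from_camera': array([[-1.46257994e-05,  2.69845737e-01, -9.62903566e-01,
        -1.57058552e-01],
       [-5.97360667e-04,  9.62903392e-01,  2.69845697e-01,
         7.25254866e-02],
       [ 9.99999821e-01,  5.79147426e-04,  1.47111998e-04,
         4.43407644e-04],
       [ 0.00000000e+00,  0.00000000e+00,  0.00000000e+00,
         1.00000000e+00]])}
```

move_arm:
  commands:
    - [[-1.3,3.24,2.43,0.081],[-1.3,3.42,2.16,0.081],[-1.3,3.59,1.88,0.081],[-1.3,3.73,1.58,0.081],[-1.3,3.84,1.28,0.081],[-1.3,3.93,0.96,0.081],[-1.3,4.0,0.64,0.081],[-1.3,4.04,0.32,0.081]]
  jaw: 8.7

```text
clock: 0.9
tool_pos: [0.3605, 0.4085, 0.3309]
orientation: [4.8, 90.0, -135.5]
force: [1.1, 0.6, -0.4]
opening: 0.0868
```

move_arm:
  commands:
    - [[-0.37,4.02,0.27,0.073],[-0.37,4.03,0,0.073],[-0.37,4.0,-0.32,0.073],[-0.37,3.98,-0.61,0.073],[-0.37,3.92,-0.9,0.073],[-0.37,3.85,-1.18,0.073],[-0.37,3.75,-1.46,0.073],[-0.37,3.63,-1.73,0.073]]

```text
clock: 1.7
tool_pos: [0.55, 0.1484, 0.3601]
orientation: [-10.4, 90.0, 175.9]
force: [0.7, 0.6, -0.4]
opening: 0.087
```

Run:
```python
from h import *
st()
p,d,K,M,c=look('wrist'); cv2.imwrite('pics/w1.png',p[:,:,::-1]); np.savez('w1.npz',p=p,d=d,K=K,M=M); st()
W=cloud(d,K,M); f=wires(W); print(f)
T=plan([.54,-.15,.36],-175.7,8)
```

```text
t 1.7 pos [0.55   0.1484 0.3601] a -173.69 xax [-4.e-04  0.e+00 -1.e+00] F [ 0.67  0.63 -0.36] M [ 0.24 -0.15  0.04] open 0.087 j [ 34.8   7.3   0.2  -0.  -82.9 -28.5]
t 1.75 pos [0.5525 0.1447 0.3603] a -174.07 xax [ 2.0e-04 -2.1e-03 -1.0e+00] F [ 1.81 -0.74  1.82] M [-0.09 -0.48  0.03] open 0.087 j [ 34.4   7.5   0.4   0.1 -83.  -28.5]
(np.float64(0.6365989960413162), np.float64(6.75), np.float64(0.005511263617369791), [(np.float64(0.4555), np.int64(0)), (np.float64(0.4855), np.int64(0)), (np.float64(0.5155), np.int64(0)), (np.float64(0.5455), np.int64(0)), (np.float64(0.5755), np.int64(0)), (np.float64(0.6055), np.int64(1205)), (np.float64(0.6355), np.int64(1317)), (np.float64(0.6655), np.int64(1240)), (np.float64(0.6955), np.int64(1252)), (np.float64(0.7255), np.int64(1281)), (np.float64(0.7555), np.int64(1311)), (np.float64(0.7855), np.int64(1045)), (np.float64(0.8155), np.int64(0)), (np.float64(0.8455), np.int64(0)), (np.float64(0.8755), np.int64(0)), (np.float64(0.9055), np.int64(0))], np.int64(8651))
[[np.float64(0.01), np.float64(3.65), np.float64(0.54), np.float64(0.004)], [np.float64(0.01), np.float64(3.65), np.float64(0.52), np.float64(0.004)], [np.float64(0.01), np.float64(3.65), np.float64(0.51), np.float64(0.004)], [np.float64(0.01), np.float64(3.65), np.float64(0.5), np.float64(0.004)], [np.float64(0.01), np.float64(3.66), np.float64(0.48), np.float64(0.004)], [np.float64(0.01), np.float64(3.66), np.float64(0.47), np.float64(0.004)], [np.float64(0.01), np.float64(3.66), np.float64(0.46), np.float64(0.004)], [np.float64(0.01), np.float64(3.66), np.float64(0.45), np.float64(0.004)]]
```

View pics/w1.png

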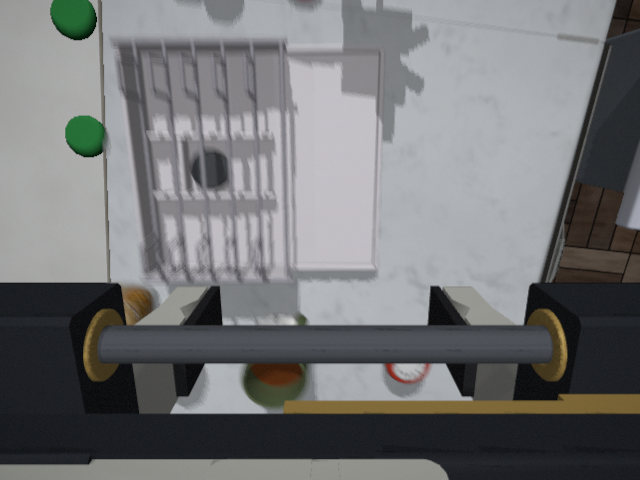

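The wrist view shows the drainer, with its front wire at column ≈287 and the apron at columns 290–380. The cap is at (210,168), between ribs at rows 135 and 197. The mug and timer lie beneath the gripper, untouched.

move_arm:
  commands:
    - [[0,3.65,0.54,0],[0,3.65,0.52,0.004],[0,3.65,0.51,0.004],[0,3.65,0.5,0.004],[0,3.65,0.48,0.004],[0,3.65,0.47,0.004],[0,3.65,0.46,0.004],[0,3.65,0.45,0.004]]

```text
clock: 2.55
tool_pos: [0.5398, -0.1459, 0.3599]
orientation: [-22.8, 90.0, 162.1]
force: [0.6, 0.5, -0.7]
opening: 0.087
```

move_arm:
  commands:
    - [[0,0,0,0],[0,0,0,0]]

```text
clock: 2.75
tool_pos: [0.5399, -0.1453, 0.3596]
orientation: [-16.3, 89.9, 168.4]
force: [0.8, 0.1, 0.7]
opening: 0.0871
```

```bash
cat > a.py <<'E'
from h import *
yw=np.radians(6.75); ex=np.array([np.cos(yw),np.sin(yw),0]); ey=np.array([-np.sin(yw),np.cos(yw),0])
def prof(f):
    z=np.load(f); W=cloud(z['d'],z['K'],z['M']); p=z['p'].astype(int); s=W@ex-.6063; t=W@ey; Z=W[...,2]
    m=(s>-.115)&(s<-.02)&(Z>.011)&(Z<.03)&(abs(t-.06)<.16); print('lip t',np.percentile(t[m],[.5,2,98,99.5]).round(4),'s',np.percentile(s[m],[.5,3,10]).round(4))
    dk=(s>.05)&(s<.14)&(abs(t-.06)<.05)&(p.sum(-1)<170)&(Z<.03)&(Z>.004)
    print('cap s,t,z',s[dk].mean().round(4),t[dk].mean().round(4),np.median(Z[dk]).round(4),dk.sum(),np.ptp(s[dk]),np.ptp(t[dk]))
    rib=(s>.02)&(s<.14)&(Z>.012)&(Z<.045)&(abs(t-.06)<.05)
    h,e=np.histogram(t[rib],bins=np.arange(.0,.12,.004)); print('t hist',list(zip(e.round(3),h)))
    for a in np.arange(-.1,.13,.01):
        k=(abs(s-a)<.005)&(abs(t-.06)<.02)&(Z<.045); 
        if k.sum()>4: print(f'{a*1000:.0f}:{np.median(Z[k])*1000:.1f}({k.sum()})',end=' ')
    print()
prof('w1.npz'); prof('top0.npz')
E
python3 - <<'E'
from a import *
st(); p,d,K,M,c=look('wrist'); cv2.imwrite('pics/w2.png',p[:,:,::-1]); np.savez('w2.npz',p=p,d=d,K=K,M=M)
W=cloud(d,K,M); X,Y,Z=W[...,0],W[...,1],W[...,2]
b=(X>.38)&(X<.64)&(Y<-.15)&(Y>-.36)
for lo,hi in [(.192,.2035),(.203,.209),(.261,.272),(.004,.012)]:
    m=b&(Z>lo)&(Z<hi);q=W[m]
    if lo==.004: q=W[m&(p.astype(int).sum(-1)<250)]
    if len(q)>3: print(lo,len(q),q.mean(0).round(4),cv2.minAreaRect(q[:,:2].astype(np.float32)*1000))
E
```

```text
lip t [-0.0759 -0.075   0.1884  0.1895] s [-0.1125 -0.1121 -0.1112]
cap s,t,z 0.0944 0.0585 0.0136 315 0.04053942301212421 0.03726288322673691
t hist [(np.float64(0.0), np.int64(0)), (np.float64(0.004), np.int64(0)), (np.float64(0.008), np.int64(0)), (np.float64(0.012), np.int64(1)), (np.float64(0.016), np.int64(107)), (np.float64(0.02), np.int64(293)), (np.float64(0.024), np.int64(71)), (np.float64(0.028), np.int64(31)), (np.float64(0.032), np.int64(27)), (np.float64(0.036), np.int64(49)), (np.float64(0.04), np.int64(71)), (np.float64(0.044), np.int64(123)), (np.float64(0.048), np.int64(112)), (np.float64(0.052), np.int64(122)), (np.float64(0.056), np.int64(149)), (np.float64(0.06), np.int64(126)), (np.float64(0.064), np.int64(121)), (np.float64(0.068), np.int64(137)), (np.float64(0.072), np.int64(114)), (np.float64(0.076), np.int64(92)), (np.float64(0.08), np.int64(68)), (np.float64(0.084), np.int64(31)), (np.float64(0.088), np.int64(344)), (np.float64(0.092), np.int64(158)), (np.float64(0.096), np.int64(0)), (np.float64(0.1), np.int64(0)), (np.float64(0.104), np.int64(0)), (np.flo
[... 1799 characters left out ...]
5399 -0.1453  0.3596] a -175.24 xax [-9.e-04  2.e-04 -1.e+00] F [0.78 0.06 0.67] M [ 0.12 -0.03  0.02] open 0.0871 j [  5.    6.3  -1.   -0.  -82.7  -0.2]
0.192 12306 [ 0.5549 -0.252   0.1988] ((545.880859375, -250.68472290039062), (96.9229736328125, 96.04479217529297), 4.214499473571777)
0.203 1485 [ 0.548  -0.2458  0.2047] ((548.2733764648438, -250.4275665283203), (42.783103942871094, 42.67802429199219), 17.525053024291992)
0.261 1005 [ 0.5484 -0.2502  0.2644] ((548.412109375, -250.55508422851562), (18.03972053527832, 17.964611053466797), 5.020428657531738)
0.004 1183 [ 0.6146 -0.2488  0.0066] ((571.2265625, -248.4938201904297), (129.44837951660156, 107.27324676513672), 4.3053107261657715)
```

View pics/w2.png

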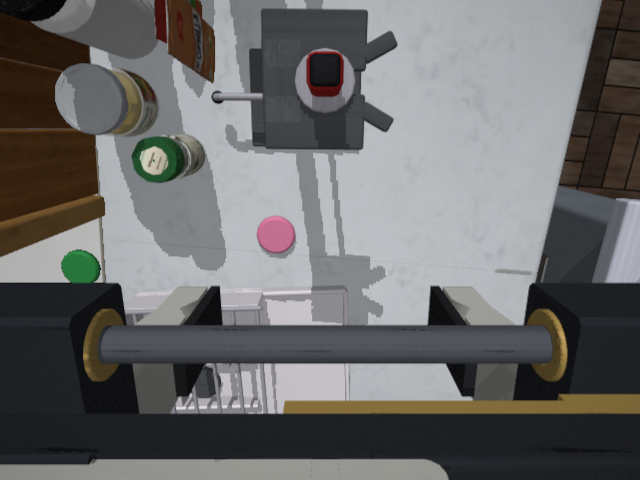

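The wrist view shows the rod handle top at (325,72) on its collar, with the slot's flared arms opening to the right, toward the robot. The pink disc at (276,234) is a bystander. All three cameras agree on the rod at (0.548, -0.2505).

Run:
```python
from h import *
T=plan([.5484,-.2505,.36],-175.6,4); T=plan([.5484,-.2505,.214],None,4,T)
```

```text
[[np.float64(-0.01), np.float64(2.66), np.float64(0.02), np.float64(0.002)], [np.float64(-0.01), np.float64(2.66), np.float64(0.01), np.float64(0.002)], [np.float64(-0.01), np.float64(2.66), np.float64(0.01), np.float64(0.002)], [np.float64(-0.01), np.float64(2.66), np.float64(0.0), np.float64(0.002)]]
[[np.float64(3.65), np.float64(0.0), np.float64(-0.0), np.float64(-0.0)], [np.float64(3.65), np.float64(0.0), np.float64(-0.0), np.float64(-0.0)], [np.float64(3.65), np.float64(0.0), np.float64(-0.0), np.float64(-0.0)], [np.float64(3.65), np.float64(0.0), np.float64(-0.0), np.float64(-0.0)]]
```

move_arm:
  commands:
    - [[0,2.63,0.01,0.002],[0,2.63,0.01,0.002],[0,2.63,0.01,0.002],[0,2.63,0,0],[0,0,0,0],[0,0,0,0],[0.5,0,0,0]]

```text
clock: 3.5
tool_pos: [0.549, -0.2484, 0.3557]
orientation: [165.8, 89.9, -9.6]
force: [-0.8, 0.1, -0.4]
opening: 0.0872
```

Run:
```python
from h import *
st()
```

```text
t 3.5 pos [ 0.549  -0.2484  0.3557] a -175.4 xax [ 1.2e-03 -2.0e-04 -1.0e+00] F [-0.82  0.1  -0.44] M [ 0.12 -0.04  0.01] open 0.0872 j [ -5.8  10.6   3.6   0.  -82.9  10.4]
```

move_arm:
  commands:
    - [[3.5,0.05,0,0],[3.5,0.05,0,0],[3.5,0.05,0,0],[2.5,0.05,0,0],[1.2,0,0,0],[0,0,0,0]]

```text
clock: 4.1
tool_pos: [0.5481, -0.2505, 0.2118]
orientation: [-15.8, 89.8, 168.8]
force: [0.0, -0.1, -0.3]
opening: 0.0873
```

move_arm:
  commands:
    - [[0,0,0,0],[0,0,0,0],[0,0,0,0],[0,0,0,0],[0,0,0,0],[0,0,0,0],[0,0,0,0]]
  jaw: 1.0

```text
clock: 4.8
tool_pos: [0.5487, -0.2515, 0.2132]
orientation: [152.2, 90.0, -23.2]
force: [-1.1, 0.6, 0.8]
opening: 0.0368
```

Run:
```python
from h import *
st()
```

```text
t 4.8 pos [ 0.5487 -0.2515  0.2132] a -175.48 xax [ 1.e-04 -0.e+00 -1.e+00] F [-1.13  0.58  0.8 ] M [ 0.11 -0.04  0.04] open 0.0368 j [ -6.1  14.4  -9.8   0.  -65.8  10.6]
```

move_arm:
  commands:
    - [[0,0,0,0],[0,0,0,0],[0,0,0,0],[0,0,0,0],[0,0,0,0]]

```text
clock: 5.3
tool_pos: [0.5487, -0.2514, 0.2131]
orientation: [-4.3, 90.0, -179.7]
force: [0.5, -0.3, -0.4]
opening: 0.0218
```

Run:
```python
from h import *
st()
```

```text
t 5.3 pos [ 0.5487 -0.2514  0.2131] a -175.47 xax [-2.e-04 -0.e+00 -1.e+00] F [ 0.55 -0.27 -0.4 ] M [ 0.01 -0.02  0.04] open 0.0218 j [ -6.1  14.4  -9.8   0.  -65.8  10.6]
```

move_arm:
  commands:
    - [[-0.5,0,0,0],[-1,0,0,0],[-0.5,0,0,0],[0,0,0,0],[0,0,0,0]]

```text
clock: 5.8
tool_pos: [0.5487, -0.2514, 0.2333]
orientation: [-166.5, 90.0, 18.0]
force: [-0.2, -1.2, -1.8]
opening: 0.0219
```

Run:
```python
from h import *
st()
p,d,K,M,c=look('scene'); cv2.imwrite('pics/s1.png',cv2.resize(p[220:380,380:500,::-1],None,fx=3.5,fy=3.5))
```

```text
t 5.8 pos [ 0.5487 -0.2514  0.2333] a -175.48 xax [ 4.e-04  1.e-04 -1.e+00] F [-0.22 -1.2  -1.82] M [ 0.1  -0.   -0.04] open 0.0219 j [ -6.1  13.6  -8.2  -0.  -68.2  10.6]
```

View pics/s1.png

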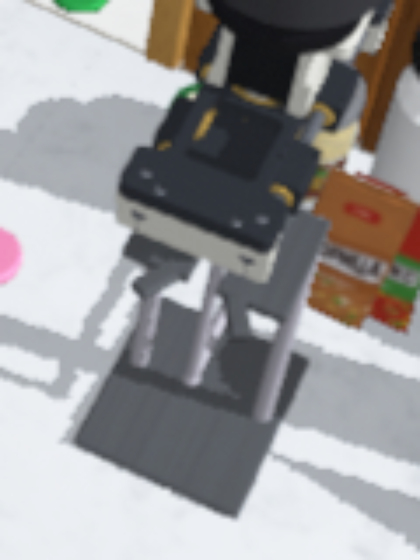

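The crop shows the rod lifted clear and held upright, with its foot between the posts. I'll draw it back along the slot and carry it over to the drainer.

move_arm:
  commands:
    - [[0,0,1.5,0],[0,0,3.5,0],[0,0,4,0],[0,0,4,0],[0,0,3,0],[0,0,1,0],[0,0,0,0]]

```text
clock: 6.55
tool_pos: [0.3775, -0.2649, 0.2336]
orientation: [172.3, 89.9, -3.2]
force: [0.9, -0.2, -1.5]
opening: 0.0218
```

Run:
```python
from h import *
st(); T=plan([.46,-.08,.28],-174.5,6); T=plan([.416,.1085,.28],-173.25,7,T)
```

```text
t 6.55 pos [ 0.3775 -0.2649  0.2336] a -175.52 xax [ 1.e-03 -1.e-04 -1.e+00] F [ 0.92 -0.16 -1.49] M [ 0.05 -0.15  0.01] open 0.0218 j [-10.5  -0.4 -24.4  -0.  -65.9  15. ]
[[np.float64(-0.77), np.float64(-2.97), np.float64(-1.61), np.float64(-0.003)], [np.float64(-0.77), np.float64(-2.96), np.float64(-1.62), np.float64(-0.003)], [np.float64(-0.77), np.float64(-2.96), np.float64(-1.63), np.float64(-0.003)], [np.float64(-0.77), np.float64(-2.95), np.float64(-1.64), np.float64(-0.003)], [np.float64(-0.77), np.float64(-2.95), np.float64(-1.65), np.float64(-0.003)], [np.float64(-0.77), np.float64(-2.94), np.float64(-1.66), np.float64(-0.003)]]
[[np.float64(-0.0), np.float64(-2.74), np.float64(0.37), np.float64(-0.003)], [np.float64(-0.0), np.float64(-2.74), np.float64(0.36), np.float64(-0.003)], [np.float64(-0.0), np.float64(-2.74), np.float64(0.35), np.float64(-0.003)], [np.float64(-0.0), np.float64(-2.74), np.float64(0.34), np.float64(-0.003)], [np.float64(-0.0), np.float64(-2.75), np.float64(0.33), np.float64(-0.003)], [np.float64(-0.0), np.float64(-2.75), np.float64(0.32), np.float64(-0.003)], [np.float64(-0.0), np.float64(-2.75), np.float64(0.32), np.float64(-0.003)]]
```

move_arm:
  commands:
    - [[-0.77,-3,0,0],[-0.77,-3,-1.6,-0.003],[-0.77,-3,-1.7,-0.003],[-0.77,-3,-1.7,-0.003],[-0.77,-3,-1.7,-0.003],[-0.77,-2.8,-1.6,-0.003]]

```text
clock: 7.15
tool_pos: [0.4481, -0.0786, 0.2796]
orientation: [-178.5, 90.0, 7.0]
force: [-0.7, -1.1, -2.9]
opening: 0.0218
```

move_arm:
  commands:
    - [[0,-2.8,0.1,-0.003],[0,-2.8,0.2,-0.003],[0,-2.8,0.2,-0.003],[0,-2.8,0.3,-0.004],[0,-2.8,0.3,-0.004],[0,-2.8,0.3,-0.003],[0,-2.3,0.3,-0.003],[0,0,0,0]]

```text
clock: 7.95
tool_pos: [0.4105, 0.1104, 0.2793]
orientation: [-107.0, 90.0, 79.8]
force: [0.0, -0.1, -1.7]
opening: 0.0219
```

move_arm:
  commands:
    - [[0,0,0,0],[0,0,0,0],[0,0,0,0]]

```text
clock: 8.25
tool_pos: [0.4106, 0.1073, 0.2793]
orientation: [47.4, 90.0, -125.9]
force: [0.3, 0.6, -2.5]
opening: 0.022
```

Run:
```python
from a import *
st(); p,d,K,M,c=look('wrist'); cv2.imwrite('pics/w3.png',p[:,:,::-1]); np.savez('w3.npz',p=p,d=d,K=K,M=M)
p2,d2,K2,M2,c=look('top'); np.savez('top1.npz',p=p2,d=d2,K=K2,M=M2); cv2.imwrite('pics/top1.png',cv2.resize(np.clip(p2[170:330,220:370,::-1]*1.5,0,255).astype(np.uint8),None,fx=3.6,fy=3.6))
o=[get_obs()['force'] for _ in range(20)]; print(np.mean(o,0),np.std(o,0))
print(wires(cloud(d,K,M))[:3]); prof('w3.npz')
```

```text
lip t [-0.0759 -0.075   0.1884  0.1895] s [-0.1125 -0.1121 -0.1112]
cap s,t,z 0.0944 0.0585 0.0136 315 0.04053942301212421 0.03726288322673691
t hist [(np.float64(0.0), np.int64(0)), (np.float64(0.004), np.int64(0)), (np.float64(0.008), np.int64(0)), (np.float64(0.012), np.int64(1)), (np.float64(0.016), np.int64(107)), (np.float64(0.02), np.int64(293)), (np.float64(0.024), np.int64(71)), (np.float64(0.028), np.int64(31)), (np.float64(0.032), np.int64(27)), (np.float64(0.036), np.int64(49)), (np.float64(0.04), np.int64(71)), (np.float64(0.044), np.int64(123)), (np.float64(0.048), np.int64(112)), (np.float64(0.052), np.int64(122)), (np.float64(0.056), np.int64(149)), (np.float64(0.06), np.int64(126)), (np.float64(0.064), np.int64(121)), (np.float64(0.068), np.int64(137)), (np.float64(0.072), np.int64(114)), (np.float64(0.076), np.int64(92)), (np.float64(0.08), np.int64(68)), (np.float64(0.084), np.int64(31)), (np.float64(0.088), np.int64(344)), (np.float64(0.092), np.int64(158)), (np.float64(0.096), np.int64(0)), (np.float64(0.1), np.int64(0)), (np.float64(0.104), np.int64(0)), (np.flo
[... 2880 characters left out ...]
0.068), np.int64(166)), (np.float64(0.072), np.int64(153)), (np.float64(0.076), np.int64(122)), (np.float64(0.08), np.int64(84)), (np.float64(0.084), np.int64(42)), (np.float64(0.088), np.int64(600)), (np.float64(0.092), np.int64(222)), (np.float64(0.096), np.int64(0)), (np.float64(0.1), np.int64(0)), (np.float64(0.104), np.int64(0)), (np.float64(0.108), np.int64(0)), (np.float64(0.112), np.int64(0))]
-100:5.7(312) -90:5.8(318) -80:5.8(321) -70:5.7(315) -60:5.8(321) -50:5.7(318) -40:5.9(287) -30:6.0(283) -20:7.1(363) -10:8.4(365) -0:9.6(377) 10:10.8(376) 20:10.7(208) 30:8.8(226) 40:7.6(320) 50:6.2(325) 60:5.1(96) 70:4.3(465) 80:13.2(447) 90:13.7(131) 100:13.7(359) 110:13.7(312) 120:20.9(524)
```

View pics/w3.png

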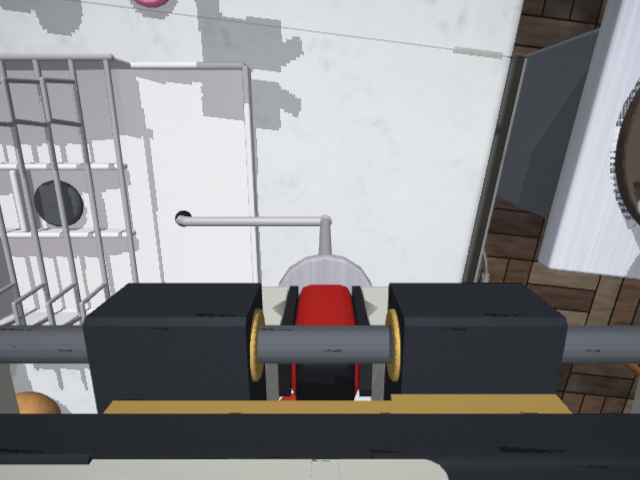

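The wrist view shows the rod held square, with the knee at (325,219) and the ball at (183,217) over the apron. The cap is at (59,204) under the wires, and the lane ribs run along rows 165 and 233.

```bash
sed -i '/^prof(/d' a.py
python3 - <<'E'
from a import *
z=np.load('w3.npz'); W=cloud(z['d'],z['K'],z['M']); p=z['p'].astype(int); s=W@ex-.6063; t=W@ey; Z=W[...,2]
v,u=np.mgrid[:480,:640]
f=(u>176)&(u<322)&(v>208)&(v<230)&(Z>.07)&(Z<.13)
q=np.c_[s[f],t[f],Z[f]]; 
for a in np.arange(-.19,-.04,.015):
    k=abs(q[:,0]-a)<.0075
    if k.sum()>3: print(round(a,3),k.sum(),q[k].mean(0).round(4),np.percentile(q[k][:,2],95).round(4))
print('s range',q[:,0].min(),q[:,0].max())
dk=(u>25)&(u<95)&(v>170)&(v<240)&(p.sum(-1)<200)
pts=np.c_[u[dk],v[dk]].astype(np.float32); c,r=cv2.minEnclosingCircle(pts); e=cv2.fitEllipse(cv2.convexHull(pts)); print(c,r,e,dk.sum())
k=dk&(Z<.02); print('cap top z',np.median(Z[k]),s[k].min(),s[k].max(),t[k].min(),t[k].max(), (s[k].min()+s[k].max())/2,(t[k].min()+t[k].max())/2)
T,o=pose(); print('tcp s,t',T[:3,3]@ex-.6063,T[:3,3]@ey)
E
```

```text
-0.19 11 [-0.1831  0.0563  0.1192] 0.1286
-0.175 183 [-0.1749  0.0582  0.111 ] 0.1129
-0.16 179 [-0.16    0.0582  0.1109] 0.1129
-0.145 187 [-0.1451  0.0581  0.111 ] 0.1128
-0.13 183 [-0.13    0.0581  0.1109] 0.1127
-0.115 185 [-0.1149  0.0581  0.1109] 0.1125
-0.1 183 [-0.1     0.058   0.1109] 0.1128
-0.085 183 [-0.085   0.058   0.1109] 0.1124
-0.07 211 [-0.0702  0.0567  0.1064] 0.1121
s range -0.1833675855127901 -0.06175334057086801
(58.5, 203.0) 25.401870727539062 ((58.348140716552734, 203.02391052246094), (42.66585922241211, 50.37771987915039), 122.7500991821289) 580
cap top z 0.013229978482276972 0.07001903660871267 0.11732805209251274 0.03786751711625099 0.08463585191678628 0.0936735443506127 0.061251684516518634
tcp s,t -0.18598442520342856 0.05820742296478514
```

The foot runs straight along the lane at t=0.058. The cap centre is at s=0.094, t=0.061 with its top at about 15 mm. Next I'll lower in front of the wires, shift 3 mm, and reach in with the tip at z≈27 mm, so the foot's top is near 49 mm, below the 57 mm wires.

move_arm:
  commands:
    - [[1.5,-0.15,0,0],[2,-0.15,0,0],[2,0,0,0],[0.93,0,0,0],[0,0,0,0],[0,0,0,0]]

```text
clock: 8.95
tool_pos: [0.4106, 0.1107, 0.2158]
orientation: [176.1, 90.0, 2.8]
force: [0.9, -0.7, -1.1]
opening: 0.0216
```

```bash
cat >> a.py <<'E'
def rs():
    T,o=pose(); q=T[:3,3]; print('t',round(o['clock'],2),'tip s %.1f t %.1f z %.2f'%((q@ex-.6063+.120)*1e3,q@ey*1e3,(q[2]-.1881)*1e3),'a',round(ang(),2),'tilt',(T[:2,0]*1e3).round(1),'F',o['force'].round(2),'M',o['moment'].round(2),'op',round(o['opening']*1e3,1))
E
python3 -c "
from a import *
rs()"
```

```text
t 8.95 tip s -65.6 t 61.7 z 27.69 a -173.31 tilt [0.7 0. ] F [ 0.91 -0.72 -1.11] M [ 0.12 -0.04  0.05] op 21.6
```

move_arm:
  commands:
    - [[0,0,-1,0],[0,0,-2,0],[0,0,-2,0],[0,0,-2,0],[0,0,-1,0],[0,0,0,0]]

```text
clock: 9.55
tool_pos: [0.491, 0.1203, 0.2151]
orientation: [134.2, 90.0, -39.1]
force: [-1.0, 0.1, -2.4]
opening: 0.0218
```

```bash
python3 -c "
from a import *
rs()"
```

```text
t 9.55 tip s 15.4 t 61.8 z 26.99 a -173.34 tilt [ 0.2 -0.2] F [-0.98  0.09 -2.42] M [0.04 0.08 0.01] op 21.8
```

move_arm:
  commands:
    - [[0,0,-1,0],[0,0,-2,0],[0,0,-2,0],[0,0,-2,0],[0,0,-1.1,0],[0,0,0,0],[0,0,0,0]]

```text
clock: 10.25
tool_pos: [0.5694, 0.1294, 0.2148]
orientation: [4.9, 90.0, -168.5]
force: [-0.6, 0.7, -2.5]
opening: 0.0219
```

Run:
```python
from a import *
rs(); p,d,K,M,c=look('wrist'); np.savez('w4.npz',p=p,d=d,K=K,M=M)
cv2.imwrite('pics/w4.png',cv2.resize(p[100:300,120:420,::-1],None,fx=2.5,fy=2.5)); rs()
```

```text
t 10.25 tip s 94.4 t 61.6 z 26.74 a -173.31 tilt [-0.8 -0.2] F [-0.61  0.73 -2.46] M [0.13 0.02 0.03] op 21.9
t 10.3 tip s 94.2 t 61.6 z 26.95 a -173.3 tilt [-0.5 -0. ] F [ 0.92 -0.58 -1.93] M [ 0.12 -0.01  0.03] op 22.0
```

View pics/w4.png

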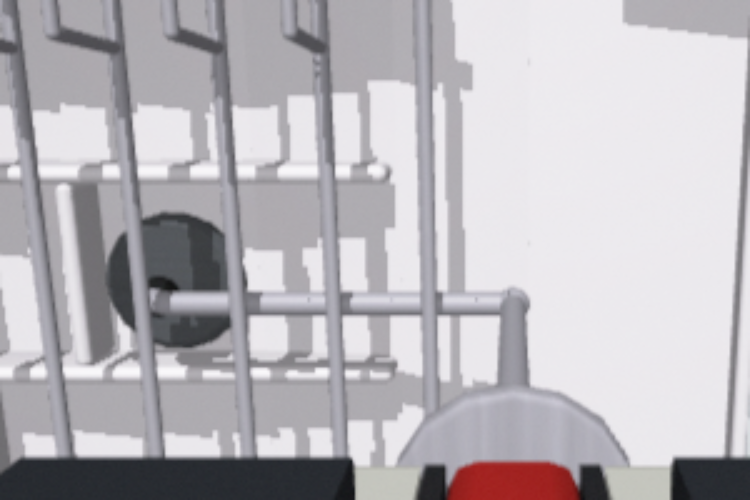

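The ball is at about (160,297) and the cap centre at (178,280); part of that offset is parallax, because the ball sits higher. I'll resolve it from the depth.

Run:
```python
from a import *
z=np.load('w4.npz'); W=cloud(z['d'],z['K'],z['M']); p=z['p'].astype(int); s=W@ex-.6063; t=W@ey; Z=W[...,2]
f=(s>.0)&(s<.09)&(Z>.036)&(Z<.0505)&(abs(t-.06)<.012)
for a in np.arange(.01,.1,.012):
    k=f&(abs(s-a)<.006)
    if k.sum()>5: print(round(a,3),k.sum(),np.median(t[k]).round(4),np.percentile(Z[k],95).round(4))
k=(Z<.02)&(Z>.010)&(p.sum(-1)<230)&(s>.055)&(s<.13)&(abs(t-.06)<.035)
k=cv2.morphologyEx(k.astype(np.uint8),cv2.MORPH_OPEN,np.ones((3,3)))>0
q=np.c_[s[k],t[k]]*1000; c,r=cv2.minEnclosingCircle(q.astype(np.float32)); print('cap',c,r,k.sum(),np.median(Z[k]),np.percentile(q,[1,99],axis=0))
```

```text
0.01 144 0.0615 0.0484
0.022 146 0.061 0.0482
0.034 83 0.061 0.048
0.046 146 0.061 0.048
0.058 112 0.061 0.0481
0.07 119 0.0613 0.0482
0.082 144 0.0614 0.0482
0.094 22 0.0605 0.048
cap (94.44488525390625, 61.60173034667969) 24.46019744873047 739 0.013540797553526274 [[ 78.0084405   38.84869687]
 [117.0961795   85.47727304]]
```

Tip and cap are aligned to within 1 mm, with a gap of about 12.6 mm. I'll lower to just above the cap, then feel for it.

move_arm:
  commands:
    - [[0.4,0,0,0],[0.5,0,0,0],[0.2,0,0,0],[0,0,0,0],[0,0,0,0]]

```text
clock: 10.8
tool_pos: [0.5699, 0.1295, 0.2041]
orientation: [82.3, 90.0, -90.9]
force: [-0.4, 0.4, -2.3]
opening: 0.0217
```

```bash
cat >> a.py <<'E'
def favg(n=4):
    A=[];
    for i in range(n):
        o=get_obs(); A.append(np.r_[o['force'],o['moment']])
        if i<n-1: snapshot('wrist')
    A=np.array(A); m=A.mean(0); print('avg F',m[:3].round(2),'M',m[3:].round(3),'Fz each',A[:,2].round(1),'My each',A[:,4].round(2)); rs()
E
python3 -c "
from a import *
favg(6)"
```

```text
avg F [-0.25 -0.02 -2.05] M [ 0.075 -0.02  -0.003] Fz each [-2.3 -1.5 -1.6 -2.2 -2.4 -2.3] My each [ 0.01  0.03  0.   -0.07 -0.07 -0.03]
t 11.05 tip s 95.0 t 61.7 z 16.09 a -173.3 tilt [0.2 0.1] F [-0.17 -0.02 -2.26] M [ 0.08 -0.03 -0.01] op 21.5
```

move_arm:
  commands:
    - [[0.1,0,0,0],[0.1,0,0,0],[0,0,0,0],[0,0,0,0]]

```text
clock: 11.45
tool_pos: [0.5701, 0.1296, 0.2023]
orientation: [-173.1, 90.0, 13.6]
force: [-0.5, -0.4, 0.3]
opening: 0.0218
```

```bash
python3 -c "
from a import *
favg(4)"
```

```text
avg F [-0.36 -0.14  0.87] M [0.09  0.008 0.023] Fz each [0.3 1.3 1.  1. ] My each [ 0.03  0.04  0.01 -0.05]
t 11.6 tip s 95.1 t 61.6 z 14.16 a -173.29 tilt [0.4 0.1] F [ 0.06 -0.14  0.95] M [ 0.1  -0.05  0.04] op 21.7
```

move_arm:
  commands:
    - [[0.1,0,0,0],[0,0,0,0],[0,0,0,0]]

```text
clock: 11.9
tool_pos: [0.5702, 0.1296, 0.2015]
orientation: [-171.7, 90.0, 15.0]
force: [-1.4, -1.4, 2.9]
opening: 0.022
```

```bash
python3 -c "
from a import *
favg(4)"
```

```text
avg F [-1.41 -0.68  3.33] M [ 0.084 -0.123  0.001] Fz each [2.9 3.6 3.2 3.6] My each [-0.06 -0.16 -0.08 -0.19]
t 12.05 tip s 95.2 t 61.7 z 13.26 a -173.29 tilt [0.7 0.2] F [-0.69 -0.11  3.6 ] M [ 0.1  -0.19 -0.02] op 22.1
```

Contact is about 5.3 N, with a stiffness of about 2.7 N/mm. I'll drag slowly, following the measured floor profile and checking the force at each step.

move_arm:
  commands:
    - [[0,0,0.2,0],[0,0,0.2,0],[0,0,0.2,0],[-0.01,0,0.2,0],[0,0,0,0]]

```text
clock: 12.55
tool_pos: [0.5618, 0.1286, 0.2013]
orientation: [-155.1, 90.0, 31.6]
force: [0.8, -0.7, 3.2]
opening: 0.0217
```

```bash
python3 -c "
from a import *
favg(3)"
```

```text
avg F [0.69 0.31 3.24] M [ 0.238 -0.755 -0.02 ] Fz each [3.2 2.4 4.1] My each [-0.81 -0.77 -0.69]
t 12.65 tip s 86.8 t 61.7 z 13.20 a -173.29 tilt [0.1 0.1] F [0.67 0.94 4.09] M [ 0.22 -0.69 -0.04] op 21.5
```

```bash
cat >> a.py <<'E'
def cap():
    T,o=pose(); q0=T[:3,3]@ex-.6063+.12
    p,d,K,M,c=look('wrist'); W=cloud(d,K,M); p=p.astype(int); s=W@ex-.6063; t=W@ey; Z=W[...,2]
    k=(Z<.027)&(Z>.008)&(p.sum(-1)<230)&(s>-.11)&(s<.13)&(abs(t-.06)<.035)
    k=cv2.morphologyEx(k.astype(np.uint8),cv2.MORPH_OPEN,np.ones((3,3)))
    c=cv2.connectedComponentsWithStats(k); q=(np.c_[s[k>0],t[k>0]]*1000).astype(np.float32)
    cc,r=cv2.minEnclosingCircle(q); md=np.median(q,0); print('cap circ',np.round(cc,1),'r',round(r,1),'n',len(q),'med',md.round(1),'minus tip s',round(cc[0]-q0*1e3,1))
    return p
E
python3 -c "
from a import *
cap();rs()"
```

```text
cap circ [85. 62.] r 24.3 n 604 med [83.5 58.5] minus tip s -1.8
t 12.7 tip s 86.8 t 61.7 z 13.16 a -173.29 tilt [-0. -0.] F [0.61 0.3  3.8 ] M [ 0.29 -0.65  0.06] op 21.8
```

The cap follows the tip, moving from 94.4 to 85.0. I'll keep going.

move_arm:
  commands:
    - [[-0.01,0,0.25,0],[-0.01,0,0.25,0],[-0.02,0,0.25,0],[-0.02,0,0.25,0],[0,0,0,0]]

```text
clock: 13.2
tool_pos: [0.5517, 0.1274, 0.2019]
orientation: [-15.4, 90.0, 171.3]
force: [-0.0, -0.1, 2.9]
opening: 0.0217
```

```bash
python3 -c "
from a import *
favg(3);cap()"
```

```text
avg F [0.08 0.15 3.57] M [ 0.235 -0.818  0.01 ] Fz each [2.9 3.4 4.4] My each [-0.89 -0.81 -0.75]
t 13.3 tip s 76.6 t 61.6 z 13.70 a -173.29 tilt [-0.4 -0.1] F [0.02 0.79 4.43] M [ 0.22 -0.75 -0.01] op 21.9
cap circ [76.1 61.8] r 24.2 n 689 med [80.8 59.5] minus tip s -0.5
```

move_arm:
  commands:
    - [[-0.01,0,0.25,0],[-0.02,0,0.25,0],[-0.01,0,0.25,0],[-0.02,0,0.25,0],[-0.02,0,0.25,0],[-0.01,0,0.25,0],[0,0,0,0]]

```text
clock: 14.05
tool_pos: [0.5368, 0.1256, 0.2028]
orientation: [-28.4, 90.0, 158.3]
force: [-0.3, -0.2, 3.9]
opening: 0.0217
```

```bash
python3 -c "
from a import *
favg(3);cap()"
```

```text
avg F [ 0.15 -0.22  4.19] M [ 0.241 -0.957  0.01 ] Fz each [3.9 3.8 4.9] My each [-1.03 -1.01 -0.82]
t 14.15 tip s 61.6 t 61.6 z 14.63 a -173.29 tilt [-0.3 -0.1] F [-0.23 -0.4   4.93] M [ 0.21 -0.82  0.02] op 22.0
cap circ [60.6 61.6] r 24.4 n 661 med [56.  59.9] minus tip s -1.1
```

move_arm:
  commands:
    - [[-0.02,0,0.25,0],[-0.02,0,0.25,0],[-0.02,0,0.25,0],[-0.03,0,0.25,0],[-0.03,0,0.25,0],[-0.02,0,0.25,0],[0,0,0,0]]

```text
clock: 14.9
tool_pos: [0.5219, 0.1239, 0.2042]
orientation: [-26.0, 90.0, 160.7]
force: [0.6, 0.4, 3.2]
opening: 0.0216
```

```bash
python3 -c "
from a import *
favg(3);cap()"
```

```text
avg F [0.1  0.2  3.54] M [ 0.239 -1.049 -0.01 ] Fz each [3.2 3.6 3.9] My each [-1.16 -1.05 -0.93]
t 15.0 tip s 46.6 t 61.6 z 15.96 a -173.29 tilt [-0.4 -0.1] F [-0.13  0.45  3.86] M [ 0.24 -0.93  0.  ] op 22.0
cap circ [46.  61.5] r 24.1 n 672 med [50.6 60.5] minus tip s -0.6
```

move_arm:
  commands:
    - [[-0.02,0,0.25,0],[-0.02,0,0.25,0],[-0.02,0,0.25,0],[-0.03,0,0.25,0],[0,0,0,0]]

```text
clock: 15.55
tool_pos: [0.5121, 0.1227, 0.2052]
orientation: [-153.0, 90.0, 33.7]
force: [1.5, 0.2, 3.8]
opening: 0.0221
```

```bash
python3 -c "
from a import *
favg(3);cap()"
```

```text
avg F [1.02 0.27 3.99] M [ 3.000e-01 -1.431e+00  1.000e-03] Fz each [3.8 3.4 4.8] My each [-1.49 -1.46 -1.34]
t 15.65 tip s 36.8 t 61.7 z 17.01 a -173.29 tilt [0. 0.] F [0.98 0.49 4.8 ] M [ 0.33 -1.34 -0.  ] op 21.9
cap circ [36.2 61.7] r 24.4 n 922 med [34.  67.4] minus tip s -0.6
```

move_arm:
  commands:
    - [[-0.03,0,0.25,0],[-0.04,0,0.25,0],[-0.03,0,0.25,0],[-0.04,0,0.25,0],[0,0,0,0]]

```text
clock: 16.2
tool_pos: [0.5021, 0.1215, 0.2065]
orientation: [-118.8, 90.0, 67.9]
force: [1.8, 0.1, 4.8]
opening: 0.022
```

```bash
python3 -c "
from a import *
favg(3);cap()"
```

```text
avg F [1.24 0.23 4.89] M [ 2.920e-01 -1.489e+00 -1.000e-03] Fz each [4.8 5.  4.9] My each [-1.63 -1.47 -1.36]
t 16.3 tip s 26.7 t 61.7 z 18.32 a -173.29 tilt [-0.3 -0.1] F [1.15 0.38 4.92] M [ 0.33 -1.36  0.02] op 22.0
cap circ [24.7 61.7] r 24.2 n 514 med [23.1 61.9] minus tip s -1.9
```

move_arm:
  commands:
    - [[-0.04,0,0.25,0],[-0.03,0,0.25,0],[-0.03,0,0.25,0],[-0.02,0,0.25,0],[0,0,0,0]]

```text
clock: 16.85
tool_pos: [0.4921, 0.1204, 0.2077]
orientation: [-91.2, 90.0, 95.5]
force: [0.9, -0.1, 4.1]
opening: 0.022
```

```bash
python3 -c "
from a import *
favg(3);cap()"
```

```text
avg F [ 1.28 -0.38  4.45] M [ 0.299 -1.637  0.003] Fz each [4.1 4.9 4.4] My each [-1.62 -1.64 -1.64]
t 16.95 tip s 16.7 t 61.7 z 19.58 a -173.29 tilt [-0.1 -0. ] F [ 1.34 -0.54  4.37] M [ 0.27 -1.64  0.02] op 22.1
cap circ [17.  62.1] r 24.5 n 604 med [20.7 60.7] minus tip s 0.3
```

move_arm:
  commands:
    - [[0,0,0.25,0],[0.01,0,0.25,0],[0.01,0,0.25,0],[0,0,0,0]]

```text
clock: 17.4
tool_pos: [0.4843, 0.1193, 0.2074]
orientation: [11.7, 90.0, -161.6]
force: [0.1, 0.3, 5.4]
opening: 0.0222
```

```bash
python3 -c "
from a import *
favg(3);cap()"
```

```text
avg F [0.05 0.15 5.98] M [ 0.239 -0.911  0.018] Fz each [5.4 6.1 6.4] My each [-0.94 -0.89 -0.91]
t 17.5 tip s 8.8 t 61.5 z 19.22 a -173.3 tilt [-1.  -0.5] F [-0.39 -0.26  6.44] M [ 0.27 -0.91 -0.  ] op 22.1
cap circ [ 9.3 61.7] r 24.2 n 891 med [ 7.8 62.9] minus tip s 0.6
```

move_arm:
  commands:
    - [[-0.05,0,0.1,0],[0,0,0.25,0],[0,0,0.25,0],[0,0,0,0]]

```text
clock: 17.95
tool_pos: [0.478, 0.1185, 0.2075]
orientation: [12.3, 89.9, -161.0]
force: [-2.2, 0.1, 4.4]
opening: 0.0222
```

```bash
python3 -c "
from a import *
favg(3);cap()"
```

```text
avg F [-1.7  -0.33  3.79] M [ 0.123 -0.077 -0.   ] Fz each [4.4 2.8 4.1] My each [-0.24 -0.1   0.11]
t 18.05 tip s 2.5 t 61.4 z 19.34 a -173.3 tilt [-1.8 -0.7] F [-1.21 -0.67  4.13] M [0.17 0.11 0.05] op 21.9
cap circ [ 2.5 61.4] r 24.3 n 660 med [-2.1 64.3] minus tip s 0.1
```

Over the sill at about 5.8 N, so now I follow the floor down.

move_arm:
  commands:
    - [[0.02,0,0.25,0],[0.02,0,0.25,0],[0.03,0,0.25,0],[0.02,0,0.25,0],[0,0,0,0]]

```text
clock: 18.6
tool_pos: [0.4686, 0.1176, 0.2068]
orientation: [0.6, 90.0, -172.7]
force: [-0.3, 0.8, 3.4]
opening: 0.0217
```

```bash
python3 -c "
from a import *
favg(3);cap()"
```

```text
avg F [-0.68  0.56  2.47] M [ 0.135 -0.008  0.034] Fz each [3.4 1.4 2.7] My each [-0.12 -0.01  0.1 ]
t 18.7 tip s -7.1 t 61.6 z 18.67 a -173.3 tilt [-0.9 -0.3] F [-0.6   0.5   2.66] M [0.17 0.1  0.1 ] op 21.6
cap circ [-6.8 62. ] r 24.1 n 528 med [-7.5 73.5] minus tip s 0.3
```

move_arm:
  commands:
    - [[0.05,0,0.2,0],[0.02,0,0.25,0],[0.02,0,0.25,0],[0.03,0,0.25,0],[0,0,0,0]]

```text
clock: 19.25
tool_pos: [0.4593, 0.1165, 0.2058]
orientation: [-64.3, 90.0, 122.4]
force: [-0.6, 0.4, 2.0]
opening: 0.0217
```

```bash
python3 -c "
from a import *
favg(3);cap()"
```

```text
avg F [-0.81  0.85  2.11] M [ 0.186 -0.15  -0.026] Fz each [2.  2.4 1.9] My each [-0.26 -0.12 -0.07]
t 19.35 tip s -16.4 t 61.7 z 17.64 a -173.29 tilt [-0.4 -0.1] F [0.11 1.01 1.91] M [ 0.18 -0.07  0.04] op 22.0
cap circ [-16.   61.8] r 24.2 n 579 med [-13.9  71.9] minus tip s 0.4
```

move_arm:
  commands:
    - [[0.06,0,0.1,0],[0.03,0,0.25,0],[0.02,0,0.25,0],[0.02,0,0.25,0],[0.02,0,0.25,0],[0.01,0,0.25,0],[0,0,0,0]]

```text
clock: 20.1
tool_pos: [0.446, 0.115, 0.2043]
orientation: [-119.1, 90.0, 67.6]
force: [0.2, 0.2, 4.3]
opening: 0.0222
```

```bash
python3 -c "
from a import *
favg(3);cap()"
```

```text
avg F [-0.56  0.37  4.33] M [ 0.179 -0.545  0.006] Fz each [4.3 4.2 4.5] My each [-0.64 -0.54 -0.45]
t 20.2 tip s -29.8 t 61.7 z 16.11 a -173.29 tilt [-0.3 -0.1] F [-0.91  0.76  4.52] M [ 0.22 -0.45 -0.01] op 22.0
cap circ [-37.6  68.5] r 21.9 n 389 med [-33.9  76.1] minus tip s -7.7
```

move_arm:
  commands:
    - [[0.01,0,0.25,0],[0.01,0,0.25,0],[0.01,0,0.25,0],[0.01,0,0.25,0],[0.02,0,0.25,0],[0.01,0,0.25,0],[0,0,0,0]]

```text
clock: 20.95
tool_pos: [0.4309, 0.1131, 0.2034]
orientation: [-2.2, 90.0, -175.5]
force: [-0.0, 0.1, 4.2]
opening: 0.0221
```

```bash
python3 -c "
from a import *
favg(3);p=cap(); cv2.imwrite('pics/w5.png',p[:,:,::-1])
p,d,K,M,c=look('top'); cv2.imwrite('pics/t5.png',cv2.resize(np.clip(p[170:330,220:370,::-1]*1.5,0,255).astype(np.uint8),None,fx=3.6,fy=3.6))"
```

```text
avg F [-0.54  0.05  4.59] M [ 0.171 -0.476  0.032] Fz each [4.2 4.8 4.8] My each [-0.58 -0.48 -0.36]
t 21.05 tip s -44.9 t 61.7 z 15.29 a -173.29 tilt [-0.6 -0.2] F [-0.97  0.04  4.8 ] M [ 0.21 -0.36  0.03] op 21.8
cap circ [-53.   69.1] r 21.7 n 408 med [-49.2  75.3] minus tip s -8.1[ WARN:0@1.828] global loadsave.cpp:1063 imwrite_ Unsupported depth image for selected encoder is fallbacked to CV_8U.
```

View pics/w5.png

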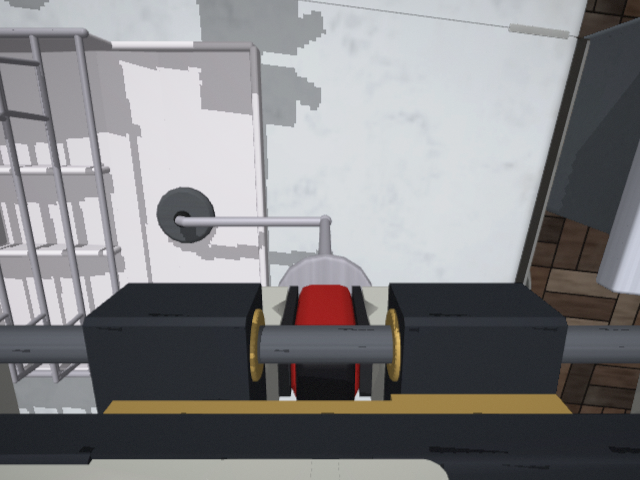

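The cap is at (185,215), under the ball and out past the front wire (column ≈95), on the apron. About 12 mm more brings it to the middle.

move_arm:
  commands:
    - [[0,0,0.25,0],[0.01,0,0.25,0],[0.01,0,0.25,0],[0.01,0,0.25,0],[0,0,0.25,0],[0,0,0,0],[0,0,0,0]]

```text
clock: 21.85
tool_pos: [0.4187, 0.1117, 0.2031]
orientation: [9.6, 90.0, -163.7]
force: [-0.6, -0.4, 4.2]
opening: 0.0217
```

```bash
python3 -c "
from a import *
favg(3)"
```

```text
avg F [-0.98 -0.04  4.19] M [ 0.235 -0.467  0.002] Fz each [4.2 4.4 4. ] My each [-0.57 -0.43 -0.39]
t 21.95 tip s -57.3 t 61.7 z 14.98 a -173.3 tilt [-0.5 -0.2] F [-0.88 -0.13  4.  ] M [ 0.22 -0.39  0.04] op 21.5
```

move_arm:
  commands:
    - [[-0.1,0,0,0],[-0.2,0,0,0],[-0.5,0,0,0],[-2,0,0,0],[-3,0,0,0],[-2,0,0,0],[0,0,0,0],[0,0,0,0]]

```text
clock: 22.75
tool_pos: [0.4183, 0.1116, 0.2806]
orientation: [-10.9, 89.9, 175.7]
force: [-1.1, -0.1, -2.3]
opening: 0.0218
```

Run:
```python
from a import *
T,o=pose(); p,d,K,M,c=look('wrist'); W=cloud(d,K,M); s=W@ex-.6063; t=W@ey; Z=W[...,2]; pi=p.astype(int)
k=(Z<.027)&(Z>.012)&(pi.sum(-1)<330)&(s>-.1)&(s<.0)&(abs(t-.06)<.04)
q=(np.c_[s[k],t[k]]*1000).astype(np.float32); print(cv2.minEnclosingCircle(q),len(q),np.median(Z[k]))
f=(s>-.17)&(s<-.07)&(abs(t-.0617)<.01)&(Z>.07)
for a in [-.16,-.13,-.1,-.08]:
    g=f&(abs(s-a)<.008); print(a,np.median(t[g]).round(4),np.percentile(Z[g],95).round(4))
favg(3)
# rod in hand: collar/handle vs TCP
ax=np.array([1,0,0]); 
T1=plan([.45,-.06,.30],-174.5,6); T2=plan([.378,-.265,.27],-175.6,7,T1)
```

```text
((-58.11964416503906, 61.50667190551758), 24.325063705444336) 1496 0.015572451613447141
-0.16 0.0596 0.343
-0.13 0.0614 0.1141
-0.1 0.0569 0.3505
-0.08 0.0614 0.1137
avg F [ 0.23 -0.18 -1.95] M [ 0.102 -0.014  0.032] Fz each [-1.4 -2.3 -2.2] My each [ 0.02 -0.03 -0.03]
t 22.9 tip s -57.9 t 61.4 z 91.81 a -173.31 tilt [-2.2 -1.2] F [ 0.61  0.24 -2.16] M [ 0.12 -0.03  0.03] op 21.6
[[np.float64(-0.33), np.float64(2.9), np.float64(-0.19), np.float64(0.003)], [np.float64(-0.33), np.float64(2.9), np.float64(-0.2), np.float64(0.003)], [np.float64(-0.33), np.float64(2.9), np.float64(-0.21), np.float64(0.003)], [np.float64(-0.33), np.float64(2.9), np.float64(-0.22), np.float64(0.003)], [np.float64(-0.33), np.float64(2.9), np.float64(-0.23), np.float64(0.003)], [np.float64(-0.33), np.float64(2.89), np.float64(-0.24), np.float64(0.003)]]
[[np.float64(0.43), np.float64(2.82), np.float64(1.3), np.float64(0.003)], [np.float64(0.43), np.float64(2.82), np.float64(1.3), np.float64(0.003)], [np.float64(0.43), np.float64(2.82), np.float64(1.29), np.float64(0.003)], [np.float64(0.43), np.float64(2.83), np.float64(1.28), np.float64(0.003)], [np.float64(0.43), np.float64(2.83), np.float64(1.27), np.float64(0.003)], [np.float64(0.43), np.float64(2.83), np.float64(1.26), np.float64(0.003)], [np.float64(0.43), np.float64(2.84), np.float64(1.26), np.float64(0.003)]]
```

The cap rests at s=-58, t=61.5 mm, mid-apron. The rod is still straight in the grip, with its foot level. I'll carry it back to the stand.

move_arm:
  commands:
    - [[-0.2,2.9,-0.2,0.003],[-0.2,2.9,-0.2,0.003],[-0.2,2.9,-0.2,0.003],[-0.2,2.9,-0.2,0.003],[-0.2,2.9,-0.2,0.003],[-0.2,2.9,-0.2,0.003],[0,0,0,0]]

```text
clock: 23.6
tool_pos: [0.4497, -0.0623, 0.2923]
orientation: [20.8, 89.9, -153.7]
force: [-0.4, 0.7, -2.3]
opening: 0.0217
```

move_arm:
  commands:
    - [[0.3,2.83,1.3,0.003],[0.3,2.83,1.3,0.003],[0.3,2.83,1.3,0.003],[0.4,2.83,1.3,0.003],[0.4,2.83,1.3,0.003],[0.4,2.83,1.3,0.003],[0.4,2.83,1.2,0.003],[0,0,0,0]]

```text
clock: 24.4
tool_pos: [0.3764, -0.2669, 0.2665]
orientation: [-15.1, 89.8, 169.2]
force: [-0.0, 0.7, -2.4]
opening: 0.022
```

move_arm:
  commands:
    - [[0,0,0,0],[0,0,0,0],[0,0,0,0]]

```text
clock: 24.7
tool_pos: [0.3784, -0.2645, 0.2681]
orientation: [-120.8, 90.0, 63.7]
force: [0.4, -0.2, -1.2]
opening: 0.0218
```

Run:
```python
from h import *
st(); T=plan([.3770,-.2649,.2345],-175.5,4)
```

```text
t 24.7 pos [ 0.3784 -0.2645  0.2681] a -175.46 xax [ 0.e+00  1.e-04 -1.e+00] F [ 0.37 -0.22 -1.16] M [ 0.1   0.   -0.04] open 0.0218 j [-10.4  -1.6 -21.   -0.  -70.6  14.9]
[[np.float64(0.84), np.float64(0.01), np.float64(0.04), np.float64(0.0)], [np.float64(0.84), np.float64(0.01), np.float64(0.04), np.float64(0.0)], [np.float64(0.84), np.float64(0.01), np.float64(0.04), np.float64(0.0)], [np.float64(0.84), np.float64(0.01), np.float64(0.04), np.float64(0.0)]]
```

move_arm:
  commands:
    - [[0.8,0,0,0],[1.3,0,0,0],[1,0,0,0],[0.26,0.02,0,0],[0,0,0,0],[0,0,0,0]]

```text
clock: 25.3
tool_pos: [0.3784, -0.2655, 0.2349]
orientation: [137.5, 90.0, -38.0]
force: [0.4, -0.2, -1.3]
opening: 0.0215
```

Run:
```python
from h import *
st(); T=plan([.5487,-.2514,.2335],None,8)
```

```text
t 25.3 pos [ 0.3784 -0.2655  0.2349] a -175.52 xax [ 4.e-04 -3.e-04 -1.e+00] F [ 0.44 -0.16 -1.27] M [ 0.12 -0.08 -0.02] open 0.0215 j [-10.5  -0.3 -24.2   0.  -66.1  15. ]
[[np.float64(0.02), np.float64(-0.01), np.float64(-2.14), np.float64(-0.0)], [np.float64(0.02), np.float64(-0.01), np.float64(-2.14), np.float64(-0.0)], [np.float64(0.02), np.float64(-0.01), np.float64(-2.14), np.float64(-0.0)], [np.float64(0.02), np.float64(-0.01), np.float64(-2.14), np.float64(-0.0)], [np.float64(0.02), np.float64(-0.01), np.float64(-2.14), np.float64(-0.0)], [np.float64(0.02), np.float64(-0.01), np.float64(-2.14), np.float64(-0.0)], [np.float64(0.02), np.float64(-0.01), np.float64(-2.14), np.float64(-0.0)], [np.float64(0.02), np.float64(-0.01), np.float64(-2.14), np.float64(-0.0)]]
```

move_arm:
  commands:
    - [[0,0,-1.5,0],[0,-0.02,-2.5,0],[0,-0.02,-2.5,0],[0,-0.02,-2.5,0],[0,-0.01,-2.5,0],[0,0,-2.5,0],[0,0,-1.5,0],[0,0,0,0]]

```text
clock: 26.1
tool_pos: [0.5346, -0.2525, 0.2339]
orientation: [10.1, 90.0, -165.4]
force: [-1.1, 1.2, -2.3]
opening: 0.0219
```

Run:
```python
from h import *
st(); T=plan([.5487,-.2514,.2335],None,1)
```

```text
t 26.1 pos [ 0.5346 -0.2525  0.2339] a -175.49 xax [-5.e-04 -1.e-04 -1.e+00] F [-1.15  1.25 -2.27] M [ 0.05  0.09 -0.01] open 0.0219 j [ -6.3  12.5  -9.6   0.  -67.9  10.8]
[[np.float64(0.04), np.float64(0.01), np.float64(-1.42), np.float64(-0.0)]]
```

move_arm:
  commands:
    - [[0,0,-0.7,0],[0,0,-0.7,0],[0,0,0,0],[0.5,0,0,0],[0.7,0,0,0],[0.3,0,0,0],[0,0,0,0]]

```text
clock: 26.8
tool_pos: [0.5459, -0.2515, 0.2187]
orientation: [-17.0, 89.9, 167.5]
force: [-0.5, -0.1, -1.3]
opening: 0.0219
```

Run:
```python
from h import *
st()
```

```text
t 26.8 pos [ 0.5459 -0.2515  0.2187] a -175.54 xax [-1.4e-03  3.0e-04 -1.0e+00] F [-0.48 -0.08 -1.3 ] M [0.11 0.   0.01] open 0.0219 j [ -6.1  14.   -9.6  -0.  -66.5  10.6]
```

move_arm:
  commands:
    - [[0,0,-0.15,0],[0,0,-0.1,0],[0.3,0,0,0],[0.2,0,0,0],[0,0,0,0],[0,0,0,0]]

```text
clock: 27.4
tool_pos: [0.549, -0.2514, 0.2145]
orientation: [-5.4, 90.0, 179.1]
force: [0.6, -0.6, -2.4]
opening: 0.0212
```

```bash
python3 -c "
from a import *
st();favg(4)"
```

```text
t 27.4 pos [ 0.549  -0.2514  0.2145] a -175.53 xax [-2.e-04  0.e+00 -1.e+00] F [ 0.62 -0.56 -2.41] M [ 0.07  0.02 -0.01] open 0.0212 j [ -6.1  14.4  -9.7   0.  -65.9  10.6]
avg F [ 0.08 -0.16 -2.21] M [ 0.061 -0.033  0.001] Fz each [-2.4 -2.  -2.2 -2.2] My each [ 0.02 -0.06 -0.05 -0.04]
t 27.55 tip s 29.4 t -314.2 z 26.57 a -175.53 tilt [ 0.2 -0.1] F [-0.37  0.19 -2.24] M [ 0.05 -0.04 -0.02] op 21.9
```

move_arm:
  commands:
    - [[0.1,0,0,0],[0.06,0,0,0],[0,0,0,0],[0,0,0,0]]

```text
clock: 27.95
tool_pos: [0.5491, -0.2514, 0.2131]
orientation: [151.0, 90.0, -24.5]
force: [-0.2, -0.0, 1.3]
opening: 0.0222
```

```bash
python3 -c "
from a import *
st();favg(4)"
```

```text
t 27.95 pos [ 0.5491 -0.2514  0.2131] a -175.53 xax [ 2.e-04 -1.e-04 -1.e+00] F [-0.17 -0.01  1.33] M [ 0.19  0.12 -0.01] open 0.0222 j [ -6.1  14.4  -9.8   0.  -65.8  10.6]
avg F [-0.13  0.38  0.53] M [ 0.211  0.131 -0.008] Fz each [ 1.3  0.  -0.   0.8] My each [0.12 0.14 0.07 0.19]
t 28.1 tip s 29.4 t -314.2 z 25.01 a -175.53 tilt [ 0.2 -0.1] F [-0.41  0.33  0.78] M [ 0.25  0.19 -0.  ] op 21.6
```

Seated: the stand now carries the rod's weight. I'll open the fingers and rise straight up.

move_arm:
  commands:
    - [[0,0,0,0],[0,0,0,0],[0,0,0,0],[0,0,0,0],[0,0,0,0],[0,0,0,0],[0,0,0,0],[0,0,0,0]]
  jaw: 8.6

```text
clock: 28.9
tool_pos: [0.549, -0.2514, 0.213]
orientation: [28.7, 90.0, -146.9]
force: [0.1, -0.4, 0.6]
opening: 0.0802
```

move_arm:
  commands:
    - [[0,0,0,0],[0,0,0,0],[-0.3,0,0,0],[-1,0,0,0],[-2.5,0,0,0],[-4,0,0,0],[-4,0,0,0],[-3,0,0,0]]

```text
clock: 29.7
tool_pos: [0.5493, -0.2517, 0.365]
orientation: [154.5, 89.8, -21.0]
force: [-0.0, -0.6, -0.8]
opening: 0.0863
```

move_arm:
  commands:
    - [[0,-3,0,0],[0,-3.5,0,0],[0,-3.5,0,0],[0,-1,0,0],[0,0,0,0],[0,0,0,0],[0,0,0,0]]

```text
clock: 30.4
tool_pos: [0.5405, -0.1425, 0.3611]
orientation: [71.0, 90.0, -104.6]
force: [0.2, 0.5, 0.2]
opening: 0.0861
```

Run:
```python
from a import *
st(); p,d,K,M,c=look('wrist'); W=cloud(d,K,M); X,Y,Z=W[...,0],W[...,1],W[...,2]; cv2.imwrite('pics/w6.png',p[:,:,::-1])
b=(X>.38)&(X<.64)&(Y<-.15)&(Y>-.36)
for lo,hi in [(.192,.2025),(.2035,.209),(.261,.272)]:
    q=W[b&(Z>lo)&(Z<hi)]; print(lo,len(q),q.mean(0).round(4),cv2.minAreaRect(q[:,:2].astype(np.float32)*1000))
p2,d2,K2,M2,c=look('scene'); cv2.imwrite('pics/s6.png',p2[:,:,::-1])
```

```text
t 30.4 pos [ 0.5405 -0.1425  0.3611] a -175.57 xax [-0.e+00 -2.e-04 -1.e+00] F [0.19 0.54 0.2 ] M [ 0.03 -0.06  0.02] open 0.0861 j [  5.3   6.2  -1.    0.  -82.8  -0.9]
0.192 12108 [ 0.5549 -0.2521  0.1988] ((545.6786499023438, -250.488037109375), (97.43317413330078, 95.7830581665039), 3.601102828979492)
0.2035 1391 [ 0.5481 -0.245   0.2048] ((548.8785400390625, -250.3331756591797), (42.753196716308594, 42.2646598815918), 38.026004791259766)
0.261 995 [ 0.5489 -0.2502  0.2644] ((549.0003051757812, -250.27626037597656), (17.50322723388672, 17.666290283203125), 4.424357891082764)
```

View pics/s6.png

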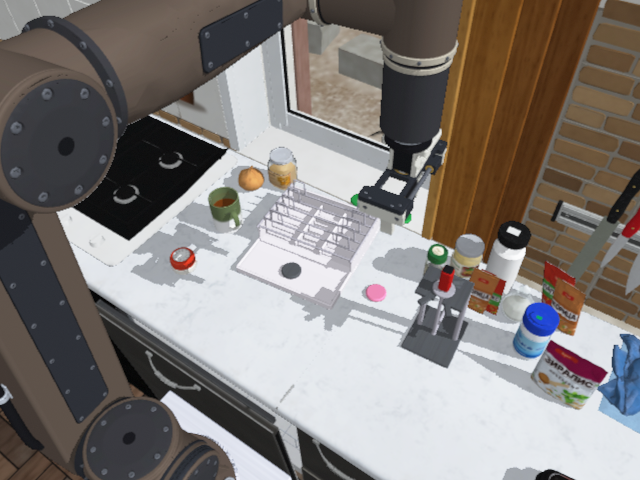

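View pics/w6.png

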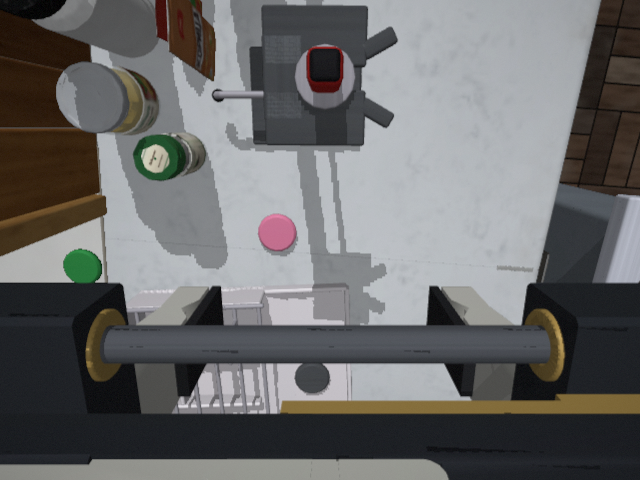

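The scene view shows the cap on the open apron at (291,270), the rod in its stand at (446,285), and the mug, jar, timer and pink disc where they were. The wrist view shows the rod upright at (325,70), within 1 mm of where it first hung, and the cap on the apron at (312,377). The gripper is empty and touches nothing, so I'm handing in.

```bash
python3 -c "
from h import *
print(close_job())"
```

```text
the job is handed in; nothing more can be done
None
```

The burner cap is out on the open front of the drip tray, and the rod hangs back in its stand. I handed the job in at about 30 s of the 72 s allowed.

- **Drag:** I pressed the rubber tip on the middle of the cap and drew it about 152 mm along the lane and over the sill. The press read mostly 4 to 7 N. It peaked at about 8 N at the sill (single readings up to 8.4 N) and was then eased off. It was read only at stops, so brief peaks between them are not measured.
- **Cap:** It rests 58 mm in front of the front wire, near the middle of the apron.
- **Rod:** It was lowered until the stand took its weight, then released. Its measured position is within about 1 mm of where it first hung, with the collar on the plate.
- **Rest of the scene:** In the last pictures the mug, spice jar, timer and pink disc look unmoved. The gripper was empty and clear, and never came near the drainer or the cap.
- **Disagreements:** The cameras differed by up to about 4 mm sideways and 1 mm in height, so I used the wrist camera for aligning tip and cap. During the last part of the drag the automatic cap reading was about 8 mm off. A picture showed the cap still under the tip, and after the lift it was measured there again.

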